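Make up the case of four bushes and shut it

ROBOT

A 6-joint arm with a two-finger parallel gripper is mounted at the origin on the work surface. World frame = base frame: x ahead of the robot, y to its left, z up, the work surface at z = 0. Lengths are in m, angles in degrees, forces in N, time in s.
With the tool pointing down it reaches from about 0.375 to 0.9 m from the base axis. Payload 3.1 kg.
Tool frame: the origin (TCP) lies on the centre line of the jaws, within the pads' length; the fingertips stand 8 mm ahead of it and the grasp point (between the pads) lies 11 mm behind it (bot.tip_extent is the distance from the TCP to the fingertips, in m); z points along the fingers, y is the line along which they close (so a half turn about z gives the same grasp; the last joint's range is limited). The gripper opens to 87 mm and grips with 3 to 60 N. Pads are 19 mm wide; open, the fingers measure 117 mm over their backs; the gripper's body (75 mm by 190 mm) begins 51 mm behind the grasp point.
Start: joints at [62.825, 30.224, 82.088, -0, 67.689, -10.227], TCP at [0.182, 0.598, 0.201] pointing down, gripper open.
Joint ranges: [-176.69, 176.69], [-43.24, 126.21], [12.49, 139.97], [-82, 262], [0, 151.66], [-163.58, 163.58]. Speed limits (degrees/s): [159.86, 159.86, 180, 180, 180, 180].

INTERFACE

Orientations are given as a 3x3 rotation matrix whose columns are the frame's x, y, z axes.
In Python, from rig import bot, vision, workorder gives the robot as it stands.
- The arm moves only by the shell command python3 -m handwheel 'ROWS'. ROWS is JSON, a list of rows, each an object with "delta_rot": the turn, a rotation vector about the tool's x, y, z in rad, a list of three; "xyz": the shift along the tool's x, y, z in mm, a list of three; "hand": the closure, from -1 (fully open) to 1 (shut). A call has exactly 5 rows; each row is the pose to reach, as a shift and turn from the pose commanded when the call began, along the tool's axes at that moment; what a row does not reach only later rows make up. A row lasts 1/8 s, in which the tool goes at most 62.5 mm and 10.7 degrees, less where a joint would pass 70% of its speed; a pose out of reach is approached as far as the arm can. A call with a gripper value outside its range is refused whole. The fingers move at their own pace and stop on an object; the grip force is fixed at half the most. Time passes only in rows, so rows that repeat a pose let the fingers close, or fill a call up. It gives the time, the measured TCP pose, the force, the opening and the grip force at its end, in the units of the state.
- bot.read_state(): the state, without advancing time (a new reading comes with each control period).
- vision.capture(name): name is "side" or "top" or "wrist"; returns the picture (480x640x3 uint8, red, green, blue); there is no depth.
- vision.camera_model(name): a dict with "camera_matrix" (3x3 intrinsics, pixels), "camera_from_world" (4x4, takes a point from world to camera coordinates). Camera axes: x right, y up, looking along -z (the intrinsics and any distortion apply to the point x, -y, -z); pixel columns grow to the right and rows downward; lengths in m; the calibration is good to about 2 mm. A picture is of the moment at which its call begins: read the wrist's pose just before it. camera_model takes no time and is no camera call; for the wrist camera it gives the pose at the moment of the call.
- workorder.hand_in(): hands the job in; it is judged then, once.
The state is a dict: "time_s": time; "joint_positions": joint angles; "qvel": joint speeds; "tau": joint torques, N m; "position": TCP position; "tcp_rot": TCP orientation; "force": force on the tool from outside, world axes, zero at the start; "moment": the same for the moment, N m; "opening": opening from 0.0 (shut) to 1.0 (fully open); "grasp_force": force on a finger pad.
Only numpy, scipy, OpenCV 4.12 (cv2) and the standard library are available. Lean on these libraries where they do the work, as an engineer would, in place of code of your own. Each camera call takes 0.05 s, during which the arm holds its last target. There are 200 camera calls.

TASK

This delivery case has to go out with exactly four flanged bushes in it, and one is already there: take more from the rubber mat, set them down (do not drop them) standing on their flanges on the case floor, and leave the spare bush and the plain sleeve standing on the mat. Then swing the lid over past upright and lower it gently until it is fully shut, never letting it fall. Leave the chuck key and oil bottle where they are.

Things in the scene. Friction and masses are not known exactly. Their poses are not given: they have to be found in the camera images.
- case: fixed open-topped grey sheet-metal case, outside 250 mm (its x) by 130 mm (its y) by 55 mm high, walls and floor 4 mm thick, so inside 242 by 122 mm and 51 mm deep, no dividers; its lid is hinged along the right-hand (-y) rim. Origin at the centre of the underside, z up.
- lid (a joint): angle of the case's lid in rad: 0 = shut flat on the rim (its stop), 1.57 = upright, 2.0 = leaning out to the case's -y side on its open stop, where it starts. Plain free hinge with hardly any friction: under its own weight (0.25 to 0.5 kg) it falls open or shut on either side of upright. The lid is a flat grey plate 250 by 130 mm, 5 mm thick.
- lid_hinge (a point): point on the lid's hinge line at the middle of its length, 55 mm above the table; the hinge line runs along the case's x.
- lid_bar (a point): middle of the round steel handle bar of the lid, 10 mm thick, parallel to the hinge line, 180 mm from it, in the plane of the lid. The bar is the end of a U-shaped loop that sticks out 50 mm beyond the lid's free edge; 90 mm clear along the bar between the loop's two side rods, 45 mm of open space between the bar and the plate. The bar can turn between the fingers. With the lid shut it is 57 mm above the table.
- mat: fixed black rubber mat, 250 mm (its x) by 220 mm (its y), 4 mm thick, lying on the bench. Origin at the centre of the underside, z up.
- bush_a: loose turned brass flanged bush, solid to the touch: round flange 40 mm across and 6 mm thick at the bottom, plain round barrel 26 mm across above it, 40 mm tall in all, 0.12 to 0.24 kg, a dark bore on top. Origin at the centre of the flange's underside, z up along the barrel. Starts standing on the mat.
- bush_b: loose turned brass flanged bush, solid to the touch: round flange 40 mm across and 6 mm thick at the bottom, plain round barrel 26 mm across above it, 40 mm tall in all, 0.12 to 0.24 kg, a dark bore on top. Origin at the centre of the flange's underside, z up along the barrel. Starts standing on the mat.
- bush_c: loose turned brass flanged bush, solid to the touch: round flange 40 mm across and 6 mm thick at the bottom, plain round barrel 26 mm across above it, 40 mm tall in all, 0.12 to 0.24 kg, a dark bore on top. Origin at the centre of the flange's underside, z up along the barrel. Starts standing on the mat.
- bush_d: loose turned brass flanged bush, solid to the touch: round flange 40 mm across and 6 mm thick at the bottom, plain round barrel 26 mm across above it, 40 mm tall in all, 0.12 to 0.24 kg, a dark bore on top. Origin at the centre of the flange's underside, z up along the barrel. Starts standing on the mat.
- bush_e: loose turned brass flanged bush, solid to the touch: round flange 40 mm across and 6 mm thick at the bottom, plain round barrel 26 mm across above it, 40 mm tall in all, 0.12 to 0.24 kg, a dark bore on top. Origin at the centre of the flange's underside, z up along the barrel. The one that already stands in the case at the start, towards the case's -x end.
- sleeve: loose plain straight brass sleeve without a flange, 30 mm across and 52 mm tall, standing on the mat; it does not belong in the case. Origin at the centre of its underside.
- chuck_key: bystander: loose T-shaped steel chuck key lying on the bench, about 120 by 110 mm, 18 mm thick. Origin about mid-shaft, underside.
- oil_bottle: bystander: loose white oil bottle, 56 mm across, 130 mm tall, standing on the bench. Origin at the centre of its underside.
Things that resemble listed ones, but are neither listed nor needed, are in the scene too. What is shaped like the bush_d but orange is not meant. What is shaped like the bush_b but blue or orange is not meant.

How it is judged:
By the outcome, as a careful person would: the job done as asked, in the order asked, and still so for the second after the job is handed in, with the robot touching nothing.
It also fails if it takes over 72 s, if anything falls off the work surface, if the arm or the gripper's body presses on something with over 40 N, if the wrist force passes 120 N, or if a joint passes its speed limit or range.

## Working session

There is one attempt and no reset: what is moved stays moved. The work goes in short steps, Python scripts to look and compute and a shell command to move; the robot and the scene stay as the last step left them, time stands still between calls to the robot, and variables do not carry over. Pictures are saved under pics/ and viewed, at most 10 in all, crops included, and the job is handed in when it is done.

```bash
mkdir -p pics
cat > h.py <<'E'
import numpy as np, cv2
from rig import bot, vision, workorder
def snap(n,f=None):
    im=vision.capture(n)
    if f: cv2.imwrite('pics/'+f,im[:,:,::-1])
    return im
def pix2plane(cm,uv,z):
    K=np.array(cm['camera_matrix']);T=np.array(cm['camera_from_world'])
    r=np.linalg.inv(K)@np.array([uv[0],uv[1],1.]);d=np.array([r[0],-r[1],-r[2]])
    R=T[:3,:3];o=-R.T@T[:3,3];d=R.T@d
    return o+d*(z-o[2])/d[2]
def proj(cm,p):
    K=np.array(cm['camera_matrix']);T=np.array(cm['camera_from_world'])
    c=T[:3,:3]@np.array(p)+T[:3,3];q=K@np.array([c[0],-c[1],-c[2]]);return q[:2]/q[2]
def st():
    s=bot.read_state();return s
def rel(p,R=None):
    "shift in tool axes mm to reach world p"
    s=st();return np.round(np.array(s['tcp_rot']).T@(np.array(p)-np.array(s['position']))*1000,1)
E
python3 - <<'E'
from h import *
s=st();print({k:np.round(s[k],3).tolist() for k in s})
for n in('top','side'):
    snap(n,n+'1.png');cm=vision.camera_model(n);print(n,cm)
E
```

```text
{'time_s': 0.0, 'joint_positions': [62.824, 30.28, 82.154, 0.001, 67.689, -10.228], 'qvel': [0.11, 0.043, -0.061, -0.03, -0.125, -0.04], 'tau': [-0.002, -44.005, -17.658, 0.063, 0.058, -0.0], 'position': [0.182, 0.597, 0.2], 'tcp_rot': [[-0.957, 0.292, -0.001], [0.292, 0.957, -0.002], [0.0, -0.002, -1.0]], 'force': [-0.29, 0.322, -0.189], 'moment': [-0.018, 0.033, 0.018], 'grasp_force': 0.0, 'opening': 1.0}
top {'camera_matrix': array([[494.71344281,   0.        , 314.58515029],
       [  0.        , 494.71344281, 238.15909472],
       [  0.        ,   0.        ,   1.        ]]), 'camera_from_world': array([[ 4.46059298e-05, -9.99822260e-01,  1.88532683e-02,
         5.09927576e-02],
       [ 9.96516742e-01,  1.61667204e-03,  8.33772752e-02,
        -5.49688728e-01],
       [-8.33929353e-02,  1.87838784e-02,  9.96339693e-01,
        -1.17815841e+00],
       [ 0.00000000e+00,  0.00000000e+00,  0.00000000e+00,
         1.00000000e+00]])}
side {'camera_matrix': array([[524.50364118,   0.        , 313.66648052],
       [  0.        , 524.50364118, 239.99766501],
       [  0.        ,   0.        ,   1.        ]]), 'camera_from_world': array([[ 0.86774591, -0.49695355,  0.00736254, -0.45425437],
       [ 0.24439571,  0.43955221,  0.86432898, -0.23156824],
       [-0.43276758, -0.74821857,  0.50287295, -0.79990638],
       [ 0.        ,  0.        ,  0.        ,  1.        ]])}
```

View pics/top1.png

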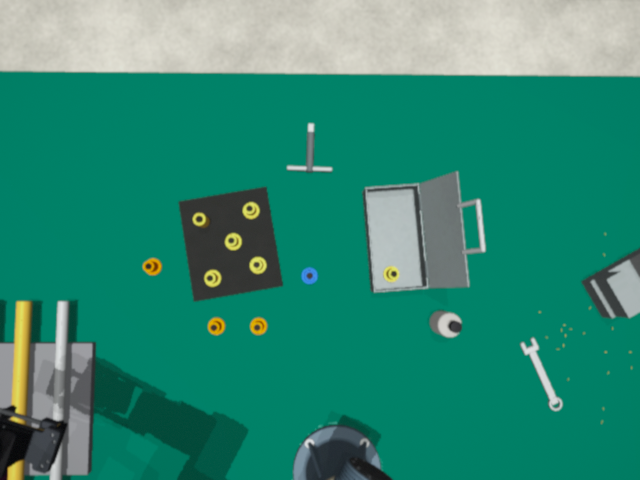

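View pics/side1.png

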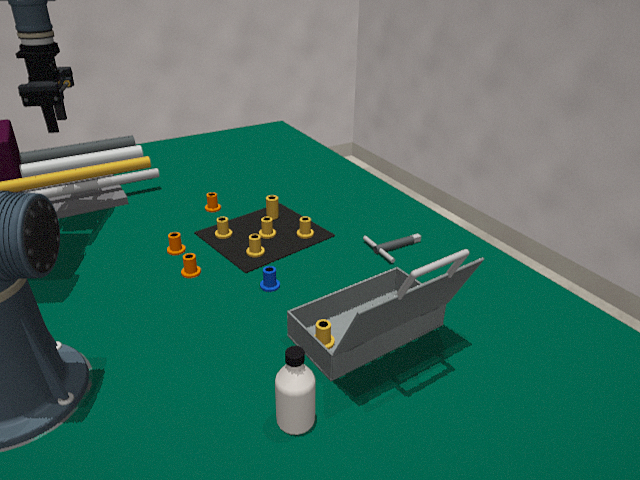

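The top view shows the mat's round brass items at about (251,210), (233,241), (258,265) and (212,278), all flanged. The item at (200,219) has no flange and is the tallest in the side view at (272,207), so it is the sleeve. The orange (152,266), (216,326), (258,326) and blue (309,275) items are decoys. Bush_e is at (392,273) in the case. I'll confirm with one enlarged crop and measure from it.

Run:
```python
from h import *
im=cv2.imread('pics/top1.png')
a=cv2.resize(im[185:305,175:290],None,fx=4,fy=4,interpolation=cv2.INTER_CUBIC)
b=cv2.resize(im[165:305,355:495],None,fx=2.3,fy=2.3,interpolation=cv2.INTER_CUBIC)
o=np.zeros((480,790,3),np.uint8);o[:480,:460]=a;o[:b.shape[0],465:465+b.shape[1]]=b
cv2.imwrite('pics/crop1.png',o)
cm=vision.camera_model('top')
hsv=cv2.cvtColor(im,cv2.COLOR_BGR2HSV);m=cv2.inRange(hsv,(22,80,60),(35,255,255))
n,l,s,c=cv2.connectedComponentsWithStats(m)
# bore centre: dark hole of component (top of bush)
cs,h=cv2.findContours(m,cv2.RETR_CCOMP,cv2.CHAIN_APPROX_NONE)
for i,k in enumerate(cs):
    if h[0][i][3]>=0 and len(k)>4:
        p=k[:,0].mean(0);print('hole',p.round(1),len(k),pix2plane(cm,p,.044).round(3))
for i in range(1,n):
    if s[i,4]>60: print(s[i],c[i].round(1),pix2plane(cm,c[i],.02).round(3))
for uv in((365,188),(373,292),(417,184),(427,289)):print(uv,pix2plane(cm,uv,.055).round(3))
```

```text
hole [ 22.  477.5] 6 [0.002 0.715 0.044]
hole [256.7 327.2] 21 [0.338 0.187 0.044]
hole [260.2 323.5] 30 [0.347 0.179 0.044]
hole [213.3 327.2] 21 [0.338 0.289 0.044]
hole [218.4 325. ] 32 [0.344 0.277 0.044]
hole [209.3 277.8] 11 [0.454 0.3   0.044]
hole [393.4 273.4] 12 [ 0.464 -0.136  0.044]
hole [151.9 266.5] 54 [0.48  0.435 0.044]
hole [256.1 264. ] 12 [0.486 0.19  0.044]
hole [231. 240.] 12 [0.543 0.25  0.044]
hole [198.7 218.7] 13 [0.594 0.328 0.044]
hole [249. 208.] 12 [0.62  0.209 0.044]
[242 201  19  19 267] [250.7 210.2] [0.618 0.207 0.02 ]
[192 212  17  16 181] [199.3 219. ] [0.596 0.332 0.02 ]
[224 232  19  19 274] [233.  241.2] [0.542 0.249 0.02 ]
[249 256  18  19 269] [257.6 264.9] [0.485 0.189 0.02 ]
[143 258  19  17 131] [151.5 265.6] [0.483 0.444 0.02 ]
[383 266  16  16 185] [390.6 273.7] [ 0.464 -0.133  0.02 ]
[203 269  19  19 276] [212.4 277.9] [0.454 0.297 0.02 ]
[  12  301   20  114 1658] [ 21.  354.9] [0.272 0.744 0.02 ]
[208 317  17  18 163] [215.9 325.8] [0.34  0.287 0.02 ]
[250 317  17  18 176] [258.  325.9] [0.339 0.187 0.02 ]
[ 11 416  14   9  70] [ 16.8 419.9] [0.123 0.746 0.02 ]
[  8 460  16  20 262] [ 15.5 470.7] [0.009 0.744 0.02 ]
(365, 188) [ 0.667 -0.068  0.055]
(373, 292) [ 0.42  -0.085  0.055]
(417, 184) [ 0.677 -0.193  0.055]
(427, 289) [ 0.427 -0.212  0.055]
```

View pics/crop1.png

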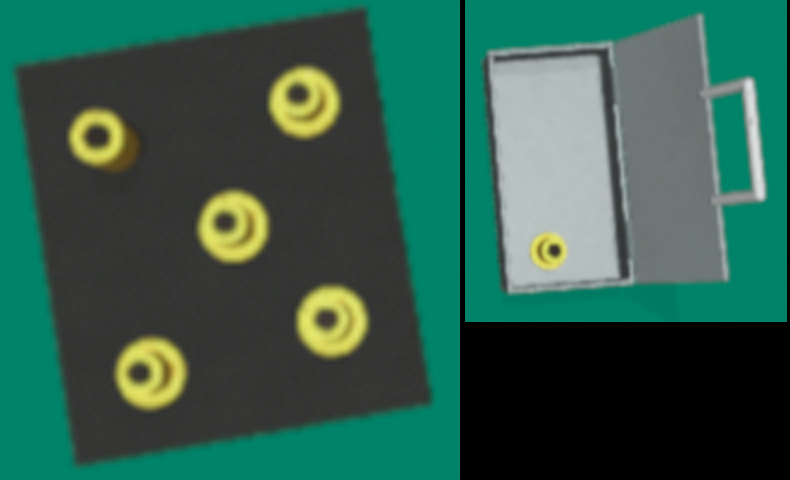

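The crop confirms it: four flanged items, and the unflanged sleeve top-left at crop (97,137). Bush_e is low in the case at crop (548,250). I'll take the three on the right and centre and leave the bottom-left one at (0.454, 0.300) as the spare.

```bash
python3 -m handwheel '[{"xyz":[-53,-24,8],"delta_rot":[0,0,0.12],"hand":-0.4},{"xyz":[-106,-49,16],"delta_rot":[0,0,0.24],"hand":-0.4},{"xyz":[-160,-73,24],"delta_rot":[0,0,0.36],"hand":-0.4},{"xyz":[-213,-98,32],"delta_rot":[0,0,0.48],"hand":-0.4},{"xyz":[-266,-122,40],"delta_rot":[0,0,0.6],"hand":-0.4}]'
cat >> h.py <<'E'
def plan(p,yaw):
    "tool-frame shift (mm) and turn (rad) from the current pose to p, pointing down, tool x at yaw deg"
    from scipy.spatial.transform import Rotation as Q
    s=st();R=np.array(s['tcp_rot']);a=np.deg2rad(yaw)
    G=np.array([[np.cos(a),np.sin(a),0],[np.sin(a),-np.cos(a),0],[0,0,-1]])
    print('t',s['time_s'],'shift',rel(p),'rot',Q.from_matrix(R.T@G).as_rotvec().round(3))
E
python3 -c "
from h import *
plan([.619,.208,.12],94)"
```

```text
time_s: 0.72
position: [0.402, 0.4021, 0.1606]
tcp_rot: [[-0.622, 0.783, -0.0], [0.783, 0.622, -0.0], [0.0, -0.001, -1.0]]
force: [0.8, 0.4, 0.7]
opening: 0.704
grasp_force: 0.0
t 0.725 shift [-287.    49.2   40.6] rot [-0.001  0.     0.601]
```

```bash
python3 -m handwheel '[{"xyz":[-58,10,8],"delta_rot":[0,0,0.15],"hand":-0.4},{"xyz":[-116,20,16],"delta_rot":[0,0,0.3],"hand":-0.4},{"xyz":[-174,30,24],"delta_rot":[0,0,0.45],"hand":-0.4},{"xyz":[-232,40,32],"delta_rot":[0,0,0.6],"hand":-0.4},{"xyz":[-287,49,41],"delta_rot":[0,0,0.6],"hand":-0.4}]'
python3 - <<'E'
from h import *
plan([.619,.208,.022],94)
cm=vision.camera_model('wrist');im=snap('wrist','w1.png')
for n,p in dict(A=(.619,.208),C=(.542,.249),B=(.485,.19)).items(): print(n,proj(cm,[*p,.044]).round(0))
s=st();print(proj(cm,s['position']))
hsv=cv2.cvtColor(im,cv2.COLOR_RGB2HSV);m=cv2.inRange(hsv,(20,80,60),(36,255,255))
cs,h=cv2.findContours(m,cv2.RETR_CCOMP,cv2.CHAIN_APPROX_NONE)
for i,k in enumerate(cs):
    if h[0][i][3]>=0 and cv2.contourArea(k)>150:
        p,r=cv2.minEnclosingCircle(k);print('hole',np.round(p,1),round(r,1),pix2plane(cm,p,.044).round(4))
E
```

```text
time_s: 1.35
position: [0.6199, 0.2086, 0.1195]
tcp_rot: [[-0.074, 0.997, -0.0], [0.997, 0.074, 0.0], [0.0, -0.0, -1.0]]
force: [0.9, 1.2, -1.2]
opening: 0.701
grasp_force: 0.0
t 1.35 shift [-0.5 -0.9 97.5] rot [-0.    -0.     0.004]
A [326. 236.]
C [230. 179.]
B [162. 246.]
[336.50276529 282.8264174 ]
hole [162.  245.5] 11.0 [0.4853 0.1901 0.044 ]
hole [327.1 235.9] 10.1 [0.6201 0.2085 0.044 ]
hole [231.  176.5] 11.0 [0.5426 0.2509 0.044 ]
hole [240.  172.5] 25.8 [0.5495 0.2545 0.044 ]
hole [106.1  99.1] 12.1 [0.4533 0.2999 0.044 ]
hole [106.2  98.9] 20.8 [0.4534 0.3    0.044 ]
hole [299.   73.4] 24.9 [0.5913 0.3271 0.044 ]
```

View pics/w1.png

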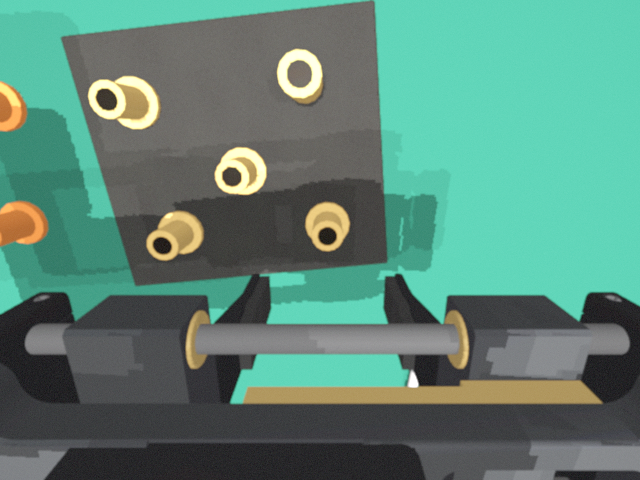

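The wrist view shows the bores at A (327,236), C (231,176) and B (162,246), and the unflanged sleeve at (299,73). A is right below the TCP, so I'll descend and grip.

```bash
python3 -m handwheel '[{"xyz":[0,0,40],"delta_rot":[0,0,0],"hand":-0.4},{"xyz":[0,0,75],"delta_rot":[0,0,0],"hand":-0.4},{"xyz":[0,0,92],"delta_rot":[0,0,0],"hand":-0.4},{"xyz":[0,0,97],"delta_rot":[0,0,0],"hand":-0.2},{"xyz":[0,0,97],"delta_rot":[0,0,0],"hand":1}]'
python3 -m handwheel '[{"xyz":[0,0,0],"delta_rot":[0,0,0],"hand":1},{"xyz":[0,0,0],"delta_rot":[0,0,0],"hand":1},{"xyz":[0,0,0],"delta_rot":[0,0,0],"hand":1},{"xyz":[0,0,-10],"delta_rot":[0,0,0],"hand":1},{"xyz":[0,0,-30],"delta_rot":[0,0,0],"hand":1}]'
python3 -c "
from h import *
plan([.624,-.126,.12],94)"
```

```text
time_s: 2.02
position: [0.6192, 0.2105, 0.0238]
tcp_rot: [[-0.075, 0.997, 0.001], [0.997, 0.075, 0.0], [0.0, 0.001, -1.0]]
force: [0.3, 0.2, -0.1]
opening: 0.565
grasp_force: 0.0
time_s: 2.65
position: [0.6181, 0.21, 0.0535]
tcp_rot: [[-0.075, 0.997, -0.002], [0.997, 0.075, -0.0], [-0.0, -0.002, -1.0]]
force: [0.3, -0.3, -0.0]
opening: 0.033
grasp_force: 0.0
t 2.65 shift [-335.5  -19.4  -66.4] rot [-0.002  0.     0.005]
```

```bash
python3 -m handwheel '[{"xyz":[0,0,-30],"delta_rot":[0,0,0],"hand":-0.1},{"xyz":[0,0,-60],"delta_rot":[0,0,0],"hand":-0.1},{"xyz":[0,0,-65],"delta_rot":[0,0,0],"hand":-0.1},{"xyz":[0,0,-65],"delta_rot":[0,0,0],"hand":-0.1},{"xyz":[0,0,-65],"delta_rot":[0,0,0],"hand":-0.1}]'
python3 - <<'E'
from h import *
s=st()
cm=vision.camera_model('wrist');im=snap('wrist','w2.png')
plan([.620,.2085,.022],94)
hsv=cv2.cvtColor(im,cv2.COLOR_RGB2HSV);m=cv2.inRange(hsv,(20,80,60),(36,255,255))
cs,h=cv2.findContours(m,cv2.RETR_CCOMP,cv2.CHAIN_APPROX_NONE)
for i,k in enumerate(cs):
    if h[0][i][3]>=0 and cv2.contourArea(k)>150:
        p,r=cv2.minEnclosingCircle(k);print('hole',np.round(p,1),round(r,1),pix2plane(cm,p,.044).round(4))
E
```

```text
time_s: 3.28
position: [0.6176, 0.21, 0.1169]
tcp_rot: [[-0.075, 0.997, -0.003], [0.997, 0.075, -0.0], [-0.0, -0.003, -1.0]]
force: [-0.1, 0.1, 0.5]
opening: 0.501
grasp_force: 0.0
t 3.325 shift [-1.6  2.6 94.7] rot [-0.003  0.     0.005]
hole [164.  247.1] 10.8 [0.4855 0.1909 0.044 ]
hole [329.9 238.5] 10.2 [0.62   0.2086 0.044 ]
hole [233.7 178.4] 10.6 [0.5428 0.2512 0.044 ]
hole [108.2 100.9] 12.1 [0.4535 0.2998 0.044 ]
hole [107.8 100.8] 21.1 [0.4532 0.2999 0.044 ]
hole [134.4 103.7] 28.0 [0.4721 0.2993 0.044 ]
```

View pics/w2.png

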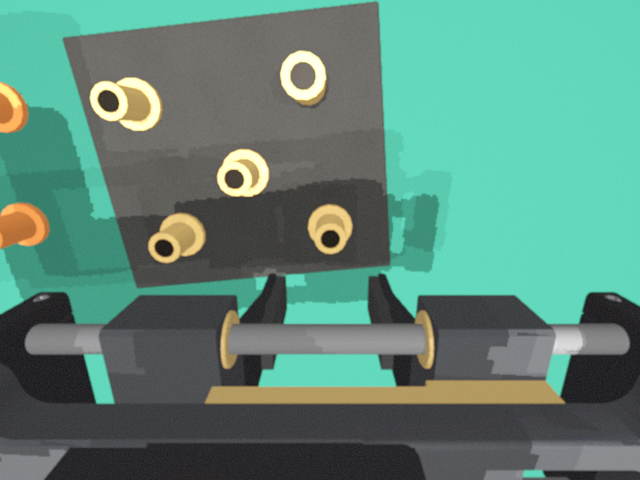

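The bush is unmoved: the bore still maps to (0.620, 0.2086). The fingers were still closing when I lifted, so I'll retry with a narrower pre-opening and a longer close.

```bash
python3 -m handwheel '[{"xyz":[-1,2,40],"delta_rot":[0,0,0],"hand":0},{"xyz":[-1,2,75],"delta_rot":[0,0,0],"hand":0.1},{"xyz":[-1,2,90],"delta_rot":[0,0,0],"hand":0.1},{"xyz":[-1,2,95],"delta_rot":[0,0,0],"hand":0.1},{"xyz":[-1,2,95],"delta_rot":[0,0,0],"hand":1}]'
python3 -m handwheel '[{"xyz":[0,0,0],"delta_rot":[0,0,0],"hand":1},{"xyz":[0,0,0],"delta_rot":[0,0,0],"hand":1},{"xyz":[0,0,0],"delta_rot":[0,0,0],"hand":1},{"xyz":[0,0,0],"delta_rot":[0,0,0],"hand":1},{"xyz":[0,0,0],"delta_rot":[0,0,0],"hand":1}]'
```

```text
time_s: 3.95
position: [0.6213, 0.2094, 0.0236]
tcp_rot: [[-0.075, 0.997, 0.001], [0.997, 0.075, 0.0], [0.0, 0.001, -1.0]]
force: [-0.3, -0.8, 1.1]
opening: 0.397
grasp_force: 0.0
time_s: 4.58
position: [0.6207, 0.2093, 0.0232]
tcp_rot: [[-0.075, 0.997, 0.0], [0.997, 0.075, -0.0], [-0.0, 0.0, -1.0]]
force: [0.3, -0.9, 0.8]
opening: 0.011
grasp_force: 0.0
```

Run:
```python
from h import *
im=snap('side');cm=vision.camera_model('side')
t=snap('top');ct=vision.camera_model('top')
u,v=proj(cm,st()['position']).astype(int);print('side tcp',u,v);a=cv2.resize(im[v-80:v+60,u-80:u+60],(420,420))
u2,v2=proj(ct,st()['position']).astype(int);print(u2,v2);b=cv2.resize(t[v2-50:v2+50,u2-80:u2+10],(378,420))
cv2.imwrite('pics/s2.png',np.hstack([a,b])[:,:,::-1])
```

```text
side tcp 305 226
249 208
```

View pics/s2.png

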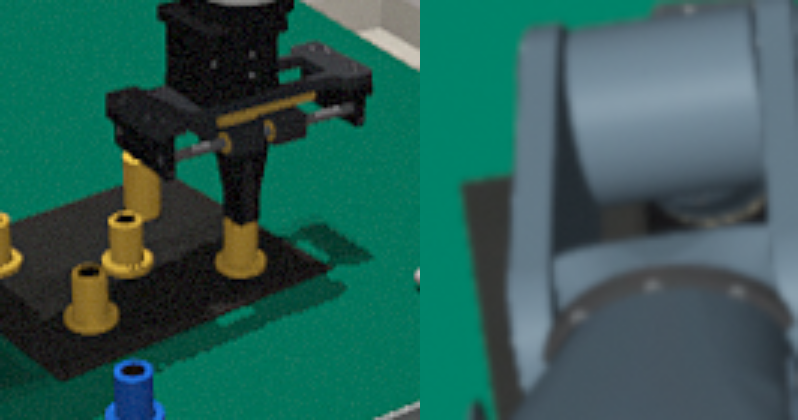

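Run:
```python
from h import *
s=st();cm=vision.camera_model('wrist');im=snap('wrist','w3.png')
R=np.array(s['tcp_rot']);p=np.array(s['position'])
for z in(-60,-40,-20,-11,0,8,20):
    print(z,[proj(cm,p+R@np.array([0,y,z])/1000).round(0).tolist() for y in(-30,0,30)])
print(bot.tip_extent, 'bushtop',proj(cm,[.62,.2085,.044]),proj(cm,[.62,.2085,.004]))
T=np.array(cm['camera_from_world']);print('cam in tool mm',(R.T@(-T[:3,:3].T@T[:3,3]-p)*1000).round(1))
```

```text
-60 [[256.0, 332.0], [327.0, 332.0], [397.0, 332.0]]
-40 [[265.0, 308.0], [327.0, 308.0], [388.0, 308.0]]
-20 [[271.0, 289.0], [327.0, 289.0], [382.0, 289.0]]
-11 [[274.0, 282.0], [327.0, 282.0], [379.0, 282.0]]
0 [[277.0, 274.0], [327.0, 274.0], [377.0, 274.0]]
8 [[278.0, 269.0], [327.0, 269.0], [375.0, 269.0]]
20 [[281.0, 261.0], [327.0, 261.0], [372.0, 261.0]]
0.008 bushtop [325.30642559 291.18382716] [325.61354991 262.97800686]
cam in tool mm [ 8.260e+01  1.000e-01 -1.839e+02]
```

View pics/w3.png

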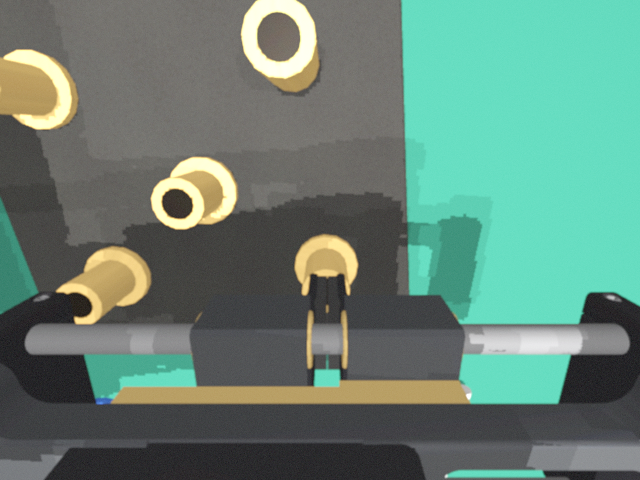

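Run:
```python
from h import *
def ray(cm,uv):
    a=pix2plane(cm,uv,0.);b=pix2plane(cm,uv,.1);return a,(b-a)/np.linalg.norm(b-a)
a,d=ray(vision.camera_model('side'),(304.3,220));b,e=ray(vision.camera_model('wrist'),(326.5,278))
t=np.linalg.lstsq(np.c_[d,-e],b-a,rcond=None)[0];print(a+d*t[0],b+e*t[1])
im=snap('side');o=cv2.resize(im[175:245,265:345],(800,700),interpolation=cv2.INTER_CUBIC)[:600]
w=cv2.imread('pics/w3.png')[230:330,260:400]
cv2.imwrite('pics/s3.png',np.vstack([np.hstack([cv2.resize(o,(420,315)),np.zeros((315,0,3),np.uint8)])[:,:,::-1],cv2.resize(w,(420,280),interpolation=cv2.INTER_CUBIC)]))
```

```text
[0.62039295 0.21321217 0.03740315] [0.62027283 0.21326197 0.03737613]
```

View pics/s3.png

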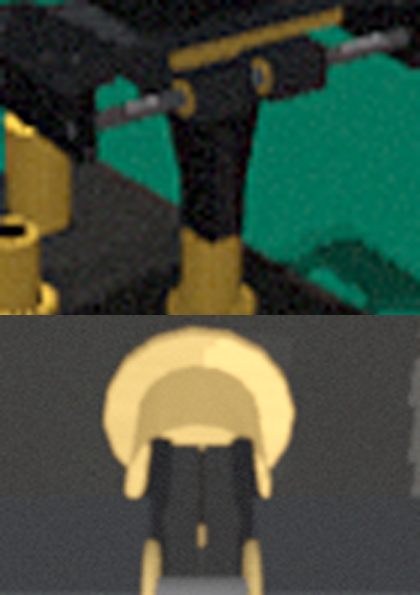

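The picture shows the closed fingers sitting on the bush's top, covering its bore, so the tips are about 30 mm further back than stated. They closed over the bush without touching it, so the tips must be at 44 mm or higher here, and going 28 mm lower is safe.

```bash
python3 -m handwheel '[{"xyz":[0,0,-4],"delta_rot":[0,0,0],"hand":0},{"xyz":[0,0,-4],"delta_rot":[0,0,0],"hand":0},{"xyz":[0,0,-4],"delta_rot":[0,0,0],"hand":0},{"xyz":[0,0,-4],"delta_rot":[0,0,0],"hand":0},{"xyz":[0,0,-4],"delta_rot":[0,0,0],"hand":0}]'
python3 -m handwheel '[{"xyz":[0,0,8],"delta_rot":[0,0,0],"hand":0},{"xyz":[0,0,16],"delta_rot":[0,0,0],"hand":0},{"xyz":[0,0,24],"delta_rot":[0,0,0],"hand":0},{"xyz":[0,0,32],"delta_rot":[0,0,0],"hand":0},{"xyz":[0,0,32],"delta_rot":[0,0,0],"hand":0.1}]'
```

```text
time_s: 5.4
position: [0.6207, 0.2093, 0.0271]
tcp_rot: [[-0.075, 0.997, -0.0], [0.997, 0.075, -0.0], [-0.0, -0.0, -1.0]]
force: [0.0, -0.1, 0.4]
opening: 0.457
grasp_force: 0.0
time_s: 6.02
position: [0.62, 0.2092, -0.0059]
tcp_rot: [[-0.075, 0.997, -0.002], [0.997, 0.075, -0.0], [-0.0, -0.002, -1.0]]
force: [1.0, -0.4, -1.6]
opening: 0.467
grasp_force: 0.0
```

```bash
python3 -m handwheel '[{"xyz":[0,0,0],"delta_rot":[0,0,0],"hand":1},{"xyz":[0,0,0],"delta_rot":[0,0,0],"hand":1},{"xyz":[0,0,0],"delta_rot":[0,0,0],"hand":1},{"xyz":[0,0,0],"delta_rot":[0,0,0],"hand":1},{"xyz":[0,0,0],"delta_rot":[0,0,0],"hand":1}]'
```

```text
time_s: 6.65
position: [0.6209, 0.2094, -0.0045]
tcp_rot: [[-0.075, 0.997, 0.0], [0.997, 0.075, 0.0], [0.0, 0.0, -1.0]]
force: [-0.2, -0.5, 1.9]
opening: 0.284
grasp_force: 30.0
```

```bash
python3 -m handwheel '[{"xyz":[0,0,-40],"delta_rot":[0,0,0],"hand":1},{"xyz":[0,0,-85],"delta_rot":[0,0,0],"hand":1},{"xyz":[-30,0,-95],"delta_rot":[0,0,0],"hand":1},{"xyz":[-80,-5,-95],"delta_rot":[0,0,0],"hand":1},{"xyz":[-135,-8,-95],"delta_rot":[0,0,0],"hand":1}]'
python3 -m handwheel '[{"xyz":[-55,-3,0],"delta_rot":[0,0,0],"hand":1},{"xyz":[-110,-6,0],"delta_rot":[0,0,0],"hand":1},{"xyz":[-160,-10,0],"delta_rot":[0,0,0],"hand":1},{"xyz":[-190,-13,0],"delta_rot":[0,0,0],"hand":1},{"xyz":[-200,-13,0],"delta_rot":[0,0,0],"hand":1}]'
python3 - <<'E'
from h import *
plan([.624,-.126,-.005],94)
print(st()['opening'],st()['grasp_force'])
E
```

```text
time_s: 7.28
position: [0.6225, 0.0735, 0.0902]
tcp_rot: [[-0.077, 0.997, 0.0], [0.997, 0.077, -0.0], [-0.0, 0.0, -1.0]]
force: [-0.0, -0.1, -2.2]
opening: 0.283
grasp_force: 30.0
time_s: 7.9
position: [0.6245, -0.1283, 0.0898]
tcp_rot: [[-0.072, 0.997, -0.0], [0.997, 0.072, 0.0], [0.0, -0.0, -1.0]]
force: [-0.7, -0.2, -1.2]
opening: 0.282
grasp_force: 30.0
t 7.9 shift [ 2.3 -0.3 94.8] rot [-0.    -0.     0.002]
0.28200797170421693 29.99985088594258
```

```bash
python3 -m handwheel '[{"xyz":[1,0,40],"delta_rot":[0,0,0],"hand":1},{"xyz":[2,0,75],"delta_rot":[0,0,0],"hand":1},{"xyz":[2,0,88],"delta_rot":[0,0,0],"hand":1},{"xyz":[2,0,92],"delta_rot":[0,0,0],"hand":1},{"xyz":[2,0,93.5],"delta_rot":[0,0,0],"hand":1}]'
python3 -m handwheel '[{"xyz":[0,0,0.5],"delta_rot":[0,0,0],"hand":1},{"xyz":[0,0,1],"delta_rot":[0,0,0],"hand":1},{"xyz":[0,0,1.5],"delta_rot":[0,0,0],"hand":1},{"xyz":[0,0,1.5],"delta_rot":[0,0,0],"hand":1},{"xyz":[0,0,1.5],"delta_rot":[0,0,0],"hand":1}]'
```

```text
time_s: 8.52
position: [0.6257, -0.1242, -0.0025]
tcp_rot: [[-0.075, 0.997, 0.002], [0.997, 0.075, -0.001], [-0.001, 0.002, -1.0]]
force: [0.4, -0.3, -0.8]
opening: 0.279
grasp_force: 30.0
time_s: 9.15
position: [0.6249, -0.1245, -0.0045]
tcp_rot: [[-0.075, 0.997, 0.001], [0.997, 0.075, -0.0], [-0.0, 0.0, -1.0]]
force: [-0.1, -0.0, 1.4]
opening: 0.288
grasp_force: 30.0
```

```bash
python3 -m handwheel '[{"xyz":[0,0,0.3],"delta_rot":[0,0,0],"hand":1},{"xyz":[0,0,0.6],"delta_rot":[0,0,0],"hand":1},{"xyz":[0,0,0.8],"delta_rot":[0,0,0],"hand":1},{"xyz":[0,0,0.8],"delta_rot":[0,0,0],"hand":1},{"xyz":[0,0,0.8],"delta_rot":[0,0,0],"hand":1}]'
```

```text
time_s: 9.78
position: [0.6249, -0.1245, -0.0045]
tcp_rot: [[-0.075, 0.997, 0.001], [0.997, 0.075, -0.0], [-0.0, 0.001, -1.0]]
force: [-2.8, 0.1, 7.0]
opening: 0.282
grasp_force: 30.0
```

```bash
python3 -m handwheel '[{"xyz":[0,0,0],"delta_rot":[0,0,0],"hand":0.15},{"xyz":[0,0,0],"delta_rot":[0,0,0],"hand":0.15},{"xyz":[0,0,-5],"delta_rot":[0,0,0],"hand":0.15},{"xyz":[0,0,-40],"delta_rot":[0,0,0],"hand":0.15},{"xyz":[0,0,-90],"delta_rot":[0,0,0],"hand":0}]'
python3 -m handwheel '[{"xyz":[55,-20,0],"delta_rot":[0,0,0],"hand":0},{"xyz":[112,-40,0],"delta_rot":[0,0,0],"hand":0},{"xyz":[170,-60,0],"delta_rot":[0,0,0],"hand":0},{"xyz":[228,-80,0],"delta_rot":[0,0,0],"hand":0},{"xyz":[285,-100,0],"delta_rot":[0,0,0],"hand":0}]'
python3 - <<'E'
from h import *
plan([.4853,.190,-.005],94)
print(st()['opening'],st()['grasp_force'])
E
```

```text
time_s: 10.4
position: [0.6234, -0.1239, 0.0837]
tcp_rot: [[-0.075, 0.997, -0.004], [0.997, 0.075, 0.002], [0.002, -0.004, -1.0]]
force: [0.1, -0.2, 0.9]
opening: 0.467
grasp_force: 0.0
time_s: 11.02
position: [0.503, 0.154, 0.0847]
tcp_rot: [[-0.074, 0.997, 0.001], [0.997, 0.074, 0.0], [0.0, 0.001, -1.0]]
force: [0.6, 1.1, -0.4]
opening: 0.504
grasp_force: 0.0
t 11.025 shift [ 37.2 -15.1  89.6] rot [ 0.001 -0.     0.005]
0.50374726456632 0.0
```

```bash
python3 -m handwheel '[{"xyz":[37,-15,0],"delta_rot":[0,0,0],"hand":0},{"xyz":[37,-15,20],"delta_rot":[0,0,0],"hand":0},{"xyz":[37,-15,60],"delta_rot":[0,0,0],"hand":0},{"xyz":[37,-15,84],"delta_rot":[0,0,0],"hand":0},{"xyz":[37,-15,89.5],"delta_rot":[0,0,0],"hand":0}]'
python3 -m handwheel '[{"xyz":[0,0,0],"delta_rot":[0,0,0],"hand":1},{"xyz":[0,0,0],"delta_rot":[0,0,0],"hand":1},{"xyz":[0,0,0],"delta_rot":[0,0,0],"hand":1},{"xyz":[0,0,0],"delta_rot":[0,0,0],"hand":1},{"xyz":[0,0,0],"delta_rot":[0,0,0],"hand":1}]'
python3 - <<'E'
from h import *
plan([.571,-.130,-.005],94)
E
```

```text
time_s: 11.65
position: [0.485, 0.188, -0.0064]
tcp_rot: [[-0.075, 0.997, -0.003], [0.997, 0.075, -0.0], [-0.0, -0.003, -1.0]]
force: [-0.2, -0.1, 0.6]
opening: 0.499
grasp_force: 0.0
time_s: 12.28
position: [0.4866, 0.1882, -0.0042]
tcp_rot: [[-0.075, 0.997, 0.002], [0.997, 0.075, 0.0], [0.0, 0.002, -1.0]]
force: [-0.1, -0.2, 5.2]
opening: 0.278
grasp_force: 30.0
t 12.275 shift [-323.7   60.3    0.9] rot [ 0.002 -0.     0.005]
```

```bash
python3 -m handwheel '[{"xyz":[0,0,-40],"delta_rot":[0,0,0],"hand":1},{"xyz":[0,0,-85],"delta_rot":[0,0,0],"hand":1},{"xyz":[-30,6,-95],"delta_rot":[0,0,0],"hand":1},{"xyz":[-80,15,-95],"delta_rot":[0,0,0],"hand":1},{"xyz":[-135,25,-95],"delta_rot":[0,0,0],"hand":1}]'
python3 -m handwheel '[{"xyz":[-55,10,0],"delta_rot":[0,0,0],"hand":1},{"xyz":[-110,20,0],"delta_rot":[0,0,0],"hand":1},{"xyz":[-155,30,0],"delta_rot":[0,0,0],"hand":1},{"xyz":[-180,34,0],"delta_rot":[0,0,0],"hand":1},{"xyz":[-189,35,0],"delta_rot":[0,0,0],"hand":1}]'
python3 - <<'E'
from h import *
plan([.571,-.130,-.005],94)
E
```

```text
time_s: 12.9
position: [0.5211, 0.0546, 0.0903]
tcp_rot: [[-0.077, 0.997, 0.001], [0.997, 0.077, 0.0], [-0.0, 0.001, -1.0]]
force: [0.7, 0.3, -1.7]
opening: 0.286
grasp_force: 30.0
time_s: 13.52
position: [0.5698, -0.1311, 0.0896]
tcp_rot: [[-0.073, 0.997, -0.001], [0.997, 0.073, 0.001], [0.001, -0.001, -1.0]]
force: [-0.3, 1.0, -1.9]
opening: 0.281
grasp_force: 30.0
t 13.525 shift [ 1.   1.4 94.6] rot [-0.001 -0.001  0.004]
```

```bash
python3 -m handwheel '[{"xyz":[1,1,40],"delta_rot":[0,0,0],"hand":1},{"xyz":[1,1,75],"delta_rot":[0,0,0],"hand":1},{"xyz":[1,1,88],"delta_rot":[0,0,0],"hand":1},{"xyz":[1,1,92],"delta_rot":[0,0,0],"hand":1},{"xyz":[1,1,93.5],"delta_rot":[0,0,0],"hand":1}]'
python3 -m handwheel '[{"xyz":[0,0,0.4],"delta_rot":[0,0,0],"hand":1},{"xyz":[0,0,0.8],"delta_rot":[0,0,0],"hand":1},{"xyz":[0,0,1.2],"delta_rot":[0,0,0],"hand":1},{"xyz":[0,0,1.5],"delta_rot":[0,0,0],"hand":1},{"xyz":[0,0,1.5],"delta_rot":[0,0,0],"hand":1}]'
```

```text
time_s: 14.15
position: [0.5716, -0.1291, -0.0028]
tcp_rot: [[-0.076, 0.997, 0.001], [0.997, 0.076, -0.001], [-0.001, 0.001, -1.0]]
force: [0.8, -0.4, -0.1]
opening: 0.289
grasp_force: 30.0
time_s: 14.78
position: [0.5713, -0.1296, -0.0041]
tcp_rot: [[-0.075, 0.997, 0.001], [0.997, 0.075, -0.0], [-0.001, 0.001, -1.0]]
force: [-1.4, 0.2, 5.9]
opening: 0.285
grasp_force: 30.0
```

```bash
python3 -m handwheel '[{"xyz":[0,0,0],"delta_rot":[0,0,0],"hand":0.15},{"xyz":[0,0,0],"delta_rot":[0,0,0],"hand":0.15},{"xyz":[0,0,-5],"delta_rot":[0,0,0],"hand":0.15},{"xyz":[0,0,-40],"delta_rot":[0,0,0],"hand":0.15},{"xyz":[0,0,-90],"delta_rot":[0,0,0],"hand":0}]'
python3 -m handwheel '[{"xyz":[60,0,0],"delta_rot":[0,0,0],"hand":0},{"xyz":[120,0,0],"delta_rot":[0,0,0],"hand":0},{"xyz":[180,0,0],"delta_rot":[0,0,0],"hand":0},{"xyz":[240,0,0],"delta_rot":[0,0,0],"hand":0},{"xyz":[300,0,0],"delta_rot":[0,0,0],"hand":0}]'
python3 - <<'E'
from h import *
plan([.5425,.2505,-.005],94)
E
```

```text
time_s: 15.4
position: [0.5697, -0.1289, 0.0845]
tcp_rot: [[-0.075, 0.997, -0.004], [0.997, 0.075, 0.002], [0.002, -0.003, -1.0]]
force: [1.0, 0.2, 0.8]
opening: 0.467
grasp_force: 0.0
time_s: 16.02
position: [0.5483, 0.1717, 0.0851]
tcp_rot: [[-0.075, 0.997, 0.001], [0.997, 0.075, 0.0], [-0.0, 0.001, -1.0]]
force: [-0.1, -0.3, -0.5]
opening: 0.498
grasp_force: 0.0
t 16.025 shift [79.1  0.1 90.1] rot [0.001 0.    0.005]
```

```bash
python3 -m handwheel '[{"xyz":[55,0,0],"delta_rot":[0,0,0],"hand":0},{"xyz":[79,0,10],"delta_rot":[0,0,0],"hand":0},{"xyz":[79,0,60],"delta_rot":[0,0,0],"hand":0},{"xyz":[79,0,84],"delta_rot":[0,0,0],"hand":0},{"xyz":[79,0,89.5],"delta_rot":[0,0,0],"hand":0}]'
python3 -m handwheel '[{"xyz":[0,0,0],"delta_rot":[0,0,0],"hand":1},{"xyz":[0,0,0],"delta_rot":[0,0,0],"hand":1},{"xyz":[0,0,0],"delta_rot":[0,0,0],"hand":1},{"xyz":[0,0,0],"delta_rot":[0,0,0],"hand":1},{"xyz":[0,0,0],"delta_rot":[0,0,0],"hand":1}]'
python3 - <<'E'
from h import *
plan([.518,-.1335,-.005],94)
E
```

```text
time_s: 16.65
position: [0.5411, 0.2484, -0.0063]
tcp_rot: [[-0.075, 0.997, -0.004], [0.997, 0.075, -0.001], [-0.001, -0.004, -1.0]]
force: [0.7, -0.9, 0.3]
opening: 0.5
grasp_force: 0.0
time_s: 17.27
position: [0.5436, 0.2487, -0.0033]
tcp_rot: [[-0.075, 0.997, 0.002], [0.997, 0.075, 0.0], [0.0, 0.002, -1.0]]
force: [-0.7, -0.7, 6.9]
opening: 0.283
grasp_force: 30.0
t 17.275 shift [-379.2  -54.1    1.4] rot [ 0.002 -0.     0.005]
```

```bash
python3 -m handwheel '[{"xyz":[0,0,-40],"delta_rot":[0,0,0],"hand":1},{"xyz":[0,0,-85],"delta_rot":[0,0,0],"hand":1},{"xyz":[-40,-6,-95],"delta_rot":[0,0,0],"hand":1},{"xyz":[-95,-14,-95],"delta_rot":[0,0,0],"hand":1},{"xyz":[-150,-21,-95],"delta_rot":[0,0,0],"hand":1}]'
python3 -m handwheel '[{"xyz":[-60,-9,0],"delta_rot":[0,0,0],"hand":1},{"xyz":[-118,-18,0],"delta_rot":[0,0,0],"hand":1},{"xyz":[-175,-26,0],"delta_rot":[0,0,0],"hand":1},{"xyz":[-215,-32,0],"delta_rot":[0,0,0],"hand":1},{"xyz":[-229,-33,0],"delta_rot":[0,0,0],"hand":1}]'
python3 - <<'E'
from h import *
plan([.518,-.1335,-.005],94)
E
```

```text
time_s: 17.9
position: [0.5323, 0.0963, 0.0905]
tcp_rot: [[-0.076, 0.997, 0.0], [0.997, 0.076, -0.0], [-0.0, 0.0, -1.0]]
force: [0.6, -1.0, -2.1]
opening: 0.283
grasp_force: 30.0
time_s: 18.52
position: [0.5168, -0.1358, 0.0902]
tcp_rot: [[-0.071, 0.997, 0.0], [0.997, 0.071, -0.0], [-0.0, 0.0, -1.0]]
force: [-1.1, 1.1, -1.1]
opening: 0.284
grasp_force: 30.0
t 18.525 shift [ 2.2  1.4 95.2] rot [0.    0.    0.002]
```

```bash
python3 -m handwheel '[{"xyz":[1,1,40],"delta_rot":[0,0,0],"hand":1},{"xyz":[1,1,75],"delta_rot":[0,0,0],"hand":1},{"xyz":[1,1,88],"delta_rot":[0,0,0],"hand":1},{"xyz":[1,1,92],"delta_rot":[0,0,0],"hand":1},{"xyz":[1,1,93.5],"delta_rot":[0,0,0],"hand":1}]'
python3 -m handwheel '[{"xyz":[0,0,0.4],"delta_rot":[0,0,0],"hand":1},{"xyz":[0,0,0.8],"delta_rot":[0,0,0],"hand":1},{"xyz":[0,0,1.2],"delta_rot":[0,0,0],"hand":1},{"xyz":[0,0,1.5],"delta_rot":[0,0,0],"hand":1},{"xyz":[0,0,1.5],"delta_rot":[0,0,0],"hand":1}]'
```

```text
time_s: 19.15
position: [0.5187, -0.1322, -0.0025]
tcp_rot: [[-0.076, 0.997, 0.001], [0.997, 0.076, -0.001], [-0.001, 0.001, -1.0]]
force: [1.1, 0.2, -1.7]
opening: 0.287
grasp_force: 30.0
time_s: 19.77
position: [0.5185, -0.1326, -0.0034]
tcp_rot: [[-0.075, 0.997, 0.001], [0.997, 0.075, -0.001], [-0.001, 0.001, -1.0]]
force: [-1.6, 1.0, 7.3]
opening: 0.283
grasp_force: 30.0
```

```bash
python3 -m handwheel '[{"xyz":[0,0,0],"delta_rot":[0,0,0],"hand":0.15},{"xyz":[0,0,0],"delta_rot":[0,0,0],"hand":0.15},{"xyz":[0,0,-5],"delta_rot":[0,0,0],"hand":0.15},{"xyz":[0,0,-40],"delta_rot":[0,0,0],"hand":0.15},{"xyz":[0,0,-90],"delta_rot":[0,0,0],"hand":0}]'
python3 -m handwheel '[{"xyz":[0,0,-55],"delta_rot":[0,0,0],"hand":0},{"xyz":[0,0,-110],"delta_rot":[0,0,0],"hand":0},{"xyz":[0,0,-165],"delta_rot":[0,0,0.15],"hand":0},{"xyz":[0,0,-180],"delta_rot":[0,0,0.33],"hand":0},{"xyz":[-10,0,-180],"delta_rot":[0,0,0.5],"hand":0}]'
python3 - <<'E'
from h import *
cm=vision.camera_model('top')
b1=pix2plane(cm,(478.9,203.3),.219);b2=pix2plane(cm,(483.3,249.8),.219);print(b1,b2,(b1+b2)/2)
b=(b1+b2)/2; plan([b[0],b[1],.24],4)
# side check: predicted bar ends in the side image
cs=vision.camera_model('side');print(proj(cs,b1),proj(cs,b2))
E
```

```text
time_s: 20.4
position: [0.5169, -0.1319, 0.0852]
tcp_rot: [[-0.075, 0.997, -0.003], [0.997, 0.075, 0.002], [0.002, -0.003, -1.0]]
force: [0.6, -0.1, -0.1]
opening: 0.467
grasp_force: 0.0
time_s: 21.02
position: [0.5195, -0.1422, 0.2678]
tcp_rot: [[0.417, 0.909, 0.004], [0.909, -0.417, -0.002], [-0.0, 0.004, -1.0]]
force: [0.1, 0.5, -1.1]
opening: 0.502
grasp_force: 0.0
[ 0.60556869 -0.28227837  0.219     ] [ 0.50995535 -0.2886395   0.219     ] [ 0.55776202 -0.28545894  0.219     ]
t 21.025 shift [-114.3   94.4   28.2] rot [ 0.004 -0.002  1.071]
[464.59052134 252.99825263] [414.34503025 273.62116187]
```

```bash
python3 -m handwheel '[{"xyz":[-25,20,0],"delta_rot":[0,0,0.18],"hand":0},{"xyz":[-50,42,0],"delta_rot":[0,0,0.36],"hand":0},{"xyz":[-80,65,0],"delta_rot":[0,0,0.54],"hand":0},{"xyz":[-105,86,0],"delta_rot":[0,0,0.72],"hand":0},{"xyz":[-113,93,0],"delta_rot":[0,0,0.9],"hand":0}]'
python3 -m handwheel '[{"xyz":[0,0,0],"delta_rot":[0,0,0.17],"hand":0},{"xyz":[0,0,0],"delta_rot":[0,0,0.17],"hand":0},{"xyz":[0,0,10],"delta_rot":[0,0,0.17],"hand":0},{"xyz":[0,0,20],"delta_rot":[0,0,0.17],"hand":0},{"xyz":[0,0,20],"delta_rot":[0,0,0.17],"hand":0}]'
python3 - <<'E'
from h import *
plan([.5578,-.2845,.177],4)
cm=vision.camera_model('wrist');im=snap('wrist');t=snap('top')
print([proj(cm,p).round(0).tolist() for p in((.6056,-.2823,.219),(.51,-.2886,.219),(.5578,-.2855,.219))])
cv2.imwrite('pics/bar.png',np.hstack([cv2.resize(im,(480,360)),cv2.resize(t[160:310,350:500],(320,320)) if 0 else cv2.copyMakeBorder(cv2.resize(t[160:310,350:500],(320,320)),0,40,0,0,0)])[:,:,::-1])
E
```

```text
time_s: 21.65
position: [0.5569, -0.2856, 0.2651]
tcp_rot: [[0.972, 0.236, -0.0], [0.236, -0.972, -0.0], [-0.0, 0.0, -1.0]]
force: [-0.1, -0.1, 0.1]
opening: 0.499
grasp_force: 0.0
time_s: 22.28
position: [0.556, -0.2828, 0.2437]
tcp_rot: [[0.997, 0.077, -0.003], [0.077, -0.997, 0.002], [-0.003, -0.002, -1.0]]
force: [0.0, -0.2, 0.2]
opening: 0.503
grasp_force: 0.0
t 22.275 shift [ 1.8  2.  66.7] rot [-0.002  0.003  0.007]
[[331.0, 186.0], [329.0, 320.0], [330.0, 258.0]]
```

View pics/bar.png

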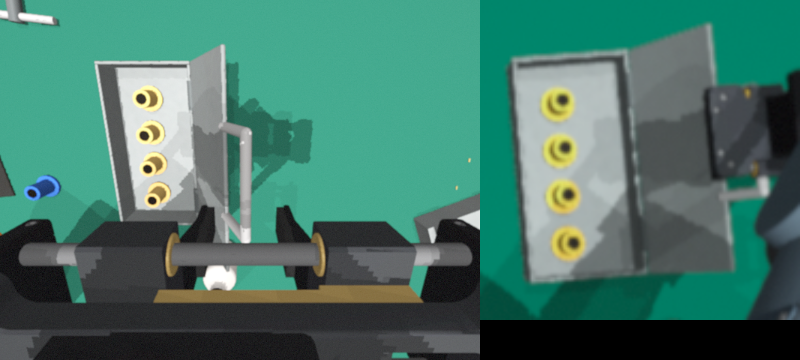

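All four bushes stand in the case. The bar runs through the middle of the jaws, at about (327,180)-(327,320) in full-size wrist pixels, so I'll go down and grip it.

```bash
python3 -m handwheel '[{"xyz":[1,1,15],"delta_rot":[0,0,0],"hand":0},{"xyz":[1,1,35],"delta_rot":[0,0,0],"hand":0},{"xyz":[1,1,55],"delta_rot":[0,0,0],"hand":0},{"xyz":[1,1,65],"delta_rot":[0,0,0],"hand":0},{"xyz":[1,1,65],"delta_rot":[0,0,0],"hand":0.3}]'
python3 -m handwheel '[{"xyz":[0,0,0],"delta_rot":[0,0,0],"hand":0.6},{"xyz":[0,0,0],"delta_rot":[0,0,0],"hand":1},{"xyz":[0,0,0],"delta_rot":[0,0,0],"hand":1},{"xyz":[0,0,0],"delta_rot":[0,0,0],"hand":1},{"xyz":[0,0,0],"delta_rot":[0,0,0],"hand":1}]'
```

```text
time_s: 23.0
position: [0.5575, -0.2842, 0.1793]
tcp_rot: [[0.997, 0.076, -0.002], [0.076, -0.997, 0.001], [-0.001, -0.001, -1.0]]
force: [-0.7, -0.3, 0.1]
opening: 0.451
grasp_force: 0.0
time_s: 23.62
position: [0.5581, -0.2828, 0.181]
tcp_rot: [[0.997, 0.076, 0.0], [0.076, -0.997, 0.003], [0.001, -0.003, -1.0]]
force: [0.1, 5.0, 4.1]
opening: 0.106
grasp_force: 30.0
```

```bash
python3 -m handwheel '[{"xyz":[0,0,0],"delta_rot":[0,0,0],"hand":1},{"xyz":[0,0,0],"delta_rot":[0,0,0],"hand":1},{"xyz":[0,0,0],"delta_rot":[0,0,0],"hand":1},{"xyz":[0,0,0],"delta_rot":[0,0,0],"hand":1},{"xyz":[0,0,0],"delta_rot":[0,0,0],"hand":1}]'
python3 -c "
from h import *
plan([.5578,-.2845,.177],4);print(st()['force'])"
```

```text
time_s: 24.25
position: [0.5581, -0.2828, 0.1809]
tcp_rot: [[0.997, 0.076, 0.0], [0.076, -0.997, 0.003], [0.0, -0.003, -1.0]]
force: [0.2, 5.3, 4.2]
opening: 0.103
grasp_force: 30.0
t 24.25 shift [-0.4  1.7  3.9] rot [-0.003 -0.     0.006]
[0.18362716 5.2740443  4.1508571 ]
```

Run:
```python
import numpy as np
f=lambda t:np.array([-(180*np.cos(t)-2*np.sin(t)),-(180*np.sin(t)+2*np.cos(t))])
s=2.0
for c in([1.95,1.89,1.83,1.76,1.70],[1.63,1.56,1.49,1.42,1.35],[1.28,1.21,1.14,1.07,1.0],[.93,.86,.79,.72,.65],[.59,.53,.47,.41,.35],[.3,.25,.2,.16,.12],[.09,.06,.04,.02,0]):
    print([(f(t)-f(s)).round(1).tolist() for t in c]);s=c[-1]
```

```text
[[-8.2, -3.6], [-18.3, -7.4], [-28.7, -10.6], [-40.9, -13.6], [-51.5, -15.4]]
[[-12.5, -1.3], [-25.1, -1.8], [-37.7, -1.3], [-50.2, -0.0], [-62.6, 2.2]]
[[-12.2, 3.1], [-24.2, 7.0], [-35.9, 11.7], [-47.2, 17.2], [-58.1, 23.5]]
[[-10.4, 7.1], [-20.4, 14.8], [-29.7, 23.3], [-38.4, 32.4], [-46.5, 42.0]]
[[-6.4, 8.7], [-12.2, 17.8], [-17.5, 27.2], [-22.2, 36.9], [-26.3, 46.9]]
[[-3.0, 8.5], [-5.5, 17.1], [-7.6, 25.9], [-9.0, 32.9], [-10.1, 40.1]]
[[-0.6, 5.4], [-1.1, 10.7], [-1.3, 14.3], [-1.5, 17.9], [-1.5, 21.5]]
```

```bash
python3 -m handwheel '[{"xyz":[0,-8,-3.5],"delta_rot":[0,0,0],"hand":1},{"xyz":[0,-18,-7.5],"delta_rot":[0,0,0],"hand":1},{"xyz":[0,-28.5,-10.5],"delta_rot":[0,0,0],"hand":1},{"xyz":[0,-41,-13.5],"delta_rot":[0,0,0],"hand":1},{"xyz":[0,-51.5,-15.5],"delta_rot":[0,0,0],"hand":1}]'
```

```text
time_s: 24.88
position: [0.5545, -0.2329, 0.1969]
tcp_rot: [[0.997, 0.076, 0.002], [0.076, -0.997, -0.002], [0.002, 0.002, -1.0]]
force: [0.9, -2.0, 2.6]
opening: 0.103
grasp_force: 30.0
```

Forces are small and it is tracking the arc.

```bash
python3 -m handwheel '[{"xyz":[0,-12.5,-1.5],"delta_rot":[0,0,0],"hand":1},{"xyz":[0,-25,-2],"delta_rot":[0,0,0],"hand":1},{"xyz":[0,-37.5,-1.5],"delta_rot":[0,0,0],"hand":1},{"xyz":[0,-50,0],"delta_rot":[0,0,0],"hand":1},{"xyz":[0,-62.5,2],"delta_rot":[0,0,0],"hand":1}]'
```

```text
time_s: 25.5
position: [0.5498, -0.1699, 0.1937]
tcp_rot: [[0.997, 0.076, 0.001], [0.076, -0.997, -0.0], [0.001, 0.0, -1.0]]
force: [3.9, -0.5, 0.3]
opening: 0.104
grasp_force: 30.0
```

```bash
python3 -m handwheel '[{"xyz":[0,-12,3],"delta_rot":[0,0,0],"hand":1},{"xyz":[0,-24,7],"delta_rot":[0,0,0],"hand":1},{"xyz":[0,-36,11.5],"delta_rot":[0,0,0],"hand":1},{"xyz":[0,-47,17],"delta_rot":[0,0,0],"hand":1},{"xyz":[0,-58,23.5],"delta_rot":[0,0,0],"hand":1}]'
```

```text
time_s: 26.12
position: [0.5454, -0.1124, 0.17]
tcp_rot: [[0.997, 0.076, 0.001], [0.076, -0.997, -0.0], [0.001, 0.0, -1.0]]
force: [4.5, 0.5, 2.1]
opening: 0.102
grasp_force: 30.0
```

```bash
python3 -m handwheel '[{"xyz":[0.3,-10.5,7],"delta_rot":[0,0,0],"hand":1},{"xyz":[0.5,-20.5,15],"delta_rot":[0,0,0],"hand":1},{"xyz":[0.7,-29.5,23.5],"delta_rot":[0,0,0],"hand":1},{"xyz":[1,-38.5,32.5],"delta_rot":[0,0,0],"hand":1},{"xyz":[1,-46.5,42],"delta_rot":[0,0,0],"hand":1}]'
```

```text
time_s: 26.75
position: [0.5419, -0.0659, 0.1276]
tcp_rot: [[0.997, 0.076, -0.001], [0.076, -0.997, 0.0], [-0.001, -0.0, -1.0]]
force: [3.9, 0.4, 1.0]
opening: 0.105
grasp_force: 30.0
```

```bash
python3 -m handwheel '[{"xyz":[0,-6.5,8.5],"delta_rot":[0,0,0],"hand":1},{"xyz":[0,-12,18],"delta_rot":[0,0,0],"hand":1},{"xyz":[0,-17.5,27],"delta_rot":[0,0,0],"hand":1},{"xyz":[0,-22,37],"delta_rot":[0,0,0],"hand":1},{"xyz":[0,-26.5,47],"delta_rot":[0,0,0],"hand":1}]'
```

```text
time_s: 27.38
position: [0.54, -0.0394, 0.0806]
tcp_rot: [[0.997, 0.076, -0.001], [0.076, -0.997, 0.001], [-0.001, -0.001, -1.0]]
force: [2.1, 3.6, 1.1]
opening: 0.1
grasp_force: 30.2
```

```bash
python3 -m handwheel '[{"xyz":[0,-3,8.5],"delta_rot":[0,0,0],"hand":1},{"xyz":[0,-5.5,17],"delta_rot":[0,0,0],"hand":1},{"xyz":[0,-7.5,26],"delta_rot":[0,0,0],"hand":1},{"xyz":[0,-9,33],"delta_rot":[0,0,0],"hand":1},{"xyz":[0,-10,40],"delta_rot":[0,0,0],"hand":1}]'
```

```text
time_s: 28.0
position: [0.5391, -0.0286, 0.0405]
tcp_rot: [[0.997, 0.075, -0.001], [0.075, -0.997, 0.002], [-0.001, -0.002, -1.0]]
force: [2.9, 8.6, 1.0]
opening: 0.097
grasp_force: 30.1
```

```bash
python3 -m handwheel '[{"xyz":[0,-0.5,4],"delta_rot":[0,0,0],"hand":1},{"xyz":[0,-1,8],"delta_rot":[0,0,0],"hand":1},{"xyz":[0,-1,11.5],"delta_rot":[0,0,0],"hand":1},{"xyz":[0,-1,14.5],"delta_rot":[0,0,0],"hand":1},{"xyz":[0,-1,17],"delta_rot":[0,0,0],"hand":1}]'
```

```text
time_s: 28.62
position: [0.5389, -0.0266, 0.0235]
tcp_rot: [[0.997, 0.074, -0.001], [0.074, -0.997, 0.004], [-0.001, -0.004, -1.0]]
force: [3.8, 12.7, 0.8]
opening: 0.099
grasp_force: 29.9
```

```bash
python3 -m handwheel '[{"xyz":[0.5,-1,1],"delta_rot":[0,0,0],"hand":1},{"xyz":[0.5,-2,2],"delta_rot":[0,0,0],"hand":1},{"xyz":[0.5,-2,3],"delta_rot":[0,0,0],"hand":1},{"xyz":[0.5,-2,4],"delta_rot":[0,0,0],"hand":1},{"xyz":[0.5,-2,4.5],"delta_rot":[0,0,0],"hand":1}]'
```

```text
time_s: 29.25
position: [0.5389, -0.0265, 0.0194]
tcp_rot: [[0.997, 0.075, -0.002], [0.075, -0.997, 0.001], [-0.002, -0.001, -1.0]]
force: [1.7, 5.7, 0.1]
opening: 0.1
grasp_force: 29.9
```

```bash
python3 -m handwheel '[{"xyz":[0,-0.5,0.5],"delta_rot":[0,0,0],"hand":1},{"xyz":[0,-0.5,1],"delta_rot":[0,0,0],"hand":1},{"xyz":[0,-0.5,1.5],"delta_rot":[0,0,0],"hand":1},{"xyz":[0,-0.5,2],"delta_rot":[0,0,0],"hand":1},{"xyz":[0,-0.5,2],"delta_rot":[0,0,0],"hand":1}]'
```

```text
time_s: 29.88
position: [0.539, -0.0265, 0.0176]
tcp_rot: [[0.997, 0.076, -0.002], [0.076, -0.997, 0.0], [-0.002, -0.001, -1.0]]
force: [-1.0, 4.1, -0.9]
opening: 0.098
grasp_force: 30.0
```

```bash
python3 -m handwheel '[{"xyz":[0,-0.5,0.5],"delta_rot":[0,0,0],"hand":1},{"xyz":[0,-0.5,1],"delta_rot":[0,0,0],"hand":1},{"xyz":[0,-0.5,1.5],"delta_rot":[0,0,0],"hand":1},{"xyz":[0,-0.5,2],"delta_rot":[0,0,0],"hand":1},{"xyz":[0,-0.5,2],"delta_rot":[0,0,0],"hand":1}]'
```

```text
time_s: 30.5
position: [0.539, -0.0263, 0.0156]
tcp_rot: [[0.997, 0.076, -0.002], [0.076, -0.997, -0.0], [-0.002, -0.0, -1.0]]
force: [-3.4, -0.7, 0.0]
opening: 0.1
grasp_force: 30.0
```

```bash
python3 -m handwheel '[{"xyz":[0,0,0.5],"delta_rot":[0,0,0],"hand":1},{"xyz":[0,0,1],"delta_rot":[0,0,0],"hand":1},{"xyz":[0,0,1.5],"delta_rot":[0,0,0],"hand":1},{"xyz":[0,0,2],"delta_rot":[0,0,0],"hand":1},{"xyz":[0,0,2],"delta_rot":[0,0,0],"hand":1}]'
python3 - <<'E'
from h import *
s=st();print(np.round(s['force'],1))
im=snap('side');t=snap('top')
a=im[225:365,270:440];a=cv2.resize(a,(510,420),interpolation=cv2.INTER_CUBIC)
b=cv2.resize(t[165:305,340:440],(286,400));b=cv2.copyMakeBorder(b,0,20,0,0,0)
cv2.imwrite('pics/shut.png',np.hstack([a,b])[:,:,::-1])
E
```

```text
time_s: 31.12
position: [0.5391, -0.0263, 0.014]
tcp_rot: [[0.997, 0.076, -0.001], [0.076, -0.997, -0.0], [-0.001, 0.0, -1.0]]
force: [-6.2, -1.3, 2.1]
opening: 0.095
grasp_force: 29.7
[-6.2 -1.3  2.1]
```

View pics/shut.png

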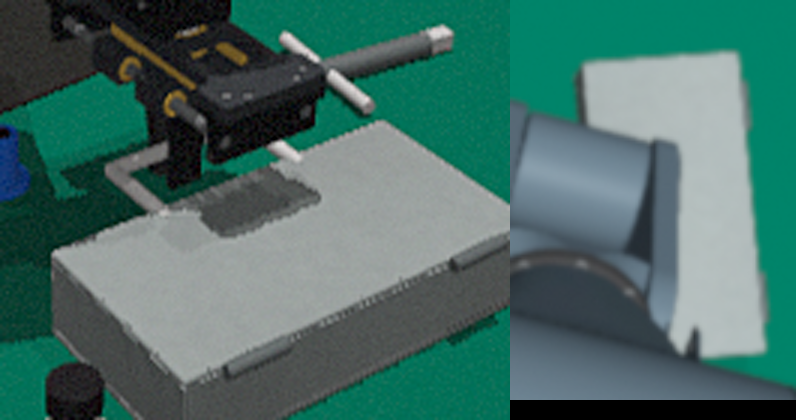

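The side view shows the lid lying flat on the rim with the bar still in the jaws. I'll keep lowering until it clearly bears on the stop.

```bash
python3 -m handwheel '[{"xyz":[0,0,0.5],"delta_rot":[0,0,0],"hand":1},{"xyz":[0,0,1],"delta_rot":[0,0,0],"hand":1},{"xyz":[0,0,1.5],"delta_rot":[0,0,0],"hand":1},{"xyz":[0,0,2],"delta_rot":[0,0,0],"hand":1},{"xyz":[0,0,2],"delta_rot":[0,0,0],"hand":1}]'
```

```text
time_s: 31.85
position: [0.5392, -0.0263, 0.0137]
tcp_rot: [[0.997, 0.076, -0.001], [0.076, -0.997, -0.0], [-0.001, 0.0, -1.0]]
force: [-7.1, -0.5, 14.4]
opening: 0.099
grasp_force: 28.7
```

Now it bears firmly on the stop (14 N, no further travel). I'll release a little and lift clear.

```bash
python3 -m handwheel '[{"xyz":[0,0,-1],"delta_rot":[0,0,0],"hand":0.5},{"xyz":[0,0,-1],"delta_rot":[0,0,0],"hand":0.4},{"xyz":[0,0,-1],"delta_rot":[0,0,0],"hand":0.4},{"xyz":[0,0,-1],"delta_rot":[0,0,0],"hand":0.4},{"xyz":[0,0,-1],"delta_rot":[0,0,0],"hand":0.4}]'
python3 -m handwheel '[{"xyz":[0,0,-10],"delta_rot":[0,0,0],"hand":0.4},{"xyz":[0,0,-25],"delta_rot":[0,0,0],"hand":0.4},{"xyz":[0,0,-50],"delta_rot":[0,0,0],"hand":0.4},{"xyz":[0,0,-100],"delta_rot":[0,0,0],"hand":0.4},{"xyz":[0,0,-150],"delta_rot":[0,0,0],"hand":0.4}]'
python3 -m handwheel '[{"xyz":[-20,-60,-20],"delta_rot":[0,0,0],"hand":0.4},{"xyz":[-20,-120,-40],"delta_rot":[0,0,0],"hand":0.4},{"xyz":[-20,-160,-40],"delta_rot":[0,0,0],"hand":0.4},{"xyz":[-20,-180,-40],"delta_rot":[0,0,0],"hand":0.4},{"xyz":[-20,-180,-40],"delta_rot":[0,0,0],"hand":0.4}]'
python3 - <<'E'
from h import *
t=snap('top');im=snap('side');cm=vision.camera_model('top');cs=vision.camera_model('side')
# case in world: predicted bar (shut) ends in both images, brightness there vs neighbours
c=np.array([.548,-.1395]);ex=np.array([.9976,.07]);ey=np.array([-.07,.9976])
for z in(.057,.075):
    p=[*(c+ey*.115),z];u=proj(cs,p);v=proj(cm,p)
    print(z,'side',u.round(0),'top',v.round(0))
g=cv2.cvtColor(t,cv2.COLOR_RGB2HSV);m=(g[...,1]<70)[150:320,320:500].astype(np.uint8)
n,l,s,cc=cv2.connectedComponentsWithStats(m)
print([(s[i,:5]+[320,150,0,0,0]).tolist() for i in range(1,n) if s[i,4]>100])
h=cv2.cvtColor(t,cv2.COLOR_RGB2HSV);y=cv2.inRange(h,(22,80,60),(35,255,255));n,l,s,cc=cv2.connectedComponentsWithStats(y)
print([(cc[i].round(0).tolist(),s[i,2:].tolist()) for i in range(1,n) if s[i,4]>100])
E
```

```text
time_s: 32.48
position: [0.54, -0.0261, 0.0127]
tcp_rot: [[0.997, 0.076, 0.0], [0.076, -0.997, 0.0], [0.0, -0.0, -1.0]]
force: [-0.0, 0.2, 0.4]
opening: 0.298
grasp_force: 0.0
time_s: 33.1
position: [0.5397, -0.0261, 0.1652]
tcp_rot: [[0.997, 0.076, 0.001], [0.076, -0.997, -0.0], [0.001, 0.0, -1.0]]
force: [0.9, -0.2, -0.3]
opening: 0.301
grasp_force: 0.0
time_s: 33.72
position: [0.5059, 0.1531, 0.204]
tcp_rot: [[0.997, 0.079, 0.002], [0.079, -0.997, 0.0], [0.002, 0.0, -1.0]]
force: [0.0, -0.1, -0.6]
opening: 0.303
grasp_force: 0.0
0.057 side [328. 273.] top [347. 241.]
0.075 side [328. 265.] top [348. 240.]
[[344, 183, 86, 110, 6560], [430, 311, 31, 9, 208]]
[([198.0, 219.0], [14, 16, 150]), ([152.0, 266.0], [19, 17, 135]), ([19.0, 389.0], [24, 179, 2654])]
```

Run:
```python
from h import *
old=cv2.imread('pics/side1.png')[:,:,::-1];im=snap('side')
for n,(u,v,w,k) in dict(spare=(222,228,14,14),sleeve=(272,207,10,14),key=(392,245,34,14),bottle=(295,392,24,45)).items():
    a=old[v-k:v+k,u-w:u+w].astype(float);b=im[v-k:v+k,u-w:u+w].astype(float);print(n,np.abs(a-b).mean().round(1))
f=lambda x:cv2.inRange(cv2.cvtColor(np.ascontiguousarray(x),cv2.COLOR_RGB2HSV),(18,100,60),(32,255,255))
for x in(old,im):
    n,l,s,c=cv2.connectedComponentsWithStats(f(x));print([(c[i].round(0).tolist(),s[i,2:].tolist()) for i in range(1,n) if s[i,4]>100])
g=cv2.cvtColor(im,cv2.COLOR_RGB2GRAY);print(g[262:284:2,322:336:2].tolist())
```

```text
spare 4.2
sleeve 9.3
key 3.9
bottle 3.8
[([74.0, 174.0], [151, 36, 1796]), ([264.0, 228.0], [33, 63, 871]), ([223.0, 229.0], [18, 23, 277]), ([305.0, 228.0], [18, 23, 279]), ([324.0, 333.0], [20, 30, 359])]
[([73.0, 175.0], [151, 39, 1832]), ([272.0, 207.0], [13, 25, 281]), ([223.0, 229.0], [18, 23, 276])]
[[73, 75, 76, 73, 75, 72, 77], [76, 73, 78, 74, 84, 79, 75], [79, 82, 75, 77, 74, 74, 74], [78, 74, 84, 75, 73, 69, 133], [74, 81, 63, 106, 183, 208, 202], [94, 172, 214, 204, 193, 170, 144], [210, 198, 181, 154, 126, 92, 86], [165, 140, 113, 90, 72, 75, 76], [89, 84, 74, 73, 77, 75, 76], [76, 74, 77, 74, 75, 75, 74], [75, 72, 72, 79, 75, 76, 73]]
```

The bar is exactly where a shut lid puts it (side 328,273), and the spare bush, sleeve, key and bottle haven't moved. Handing in.

```bash
python3 -c "
from rig import workorder
print(workorder.hand_in())"
```

```text
the job is handed in; nothing more can be done
None
```

The job is handed in after about 34 s of the 72 s allowed: four flanged bushes stand in the case, the lid was lowered under grip until fully shut, and the spare bush, sleeve, chuck key and oil bottle are where they started.

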